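# Hang the circular slide rule on its easel

## Task

Take the aluminium plate with the circular slide rule from the turntable by its red grip bar and hang it on the sloping easel: pass the wide part of its keyhole over the screw head, lay the plate flat on the board, then pull it down the slope until the screw is fully home at the end of the slot, and let go. The screw may be clamped anywhere along its sideways adjusting slot, so find it gently by feel or by eye; never force the plate against the easel or the screw, and leave the compass, set square and weight where they are.

Things in the scene. Friction and masses are not known exactly. Their poses are not given: they have to be found in the camera images.
- plate: Aluminium plate 150 (its x) x 110 (y) x 5 mm, 0.2 to 0.4 kg, lying face up on the turntable. Origin: centre of its underside; z out of its face; +x towards the keyhole end, which goes up the slope. On the face a white dial, 68 mm across, 3 mm thick, centred at x = -12 mm; on it a red grip bar 30 (x) x 18 (y) x 30 mm tall, reaching from 8 to 38 mm above the underside.
- plate_grip (a point): Point in the plate's red grip bar, on its middle (plate x = -12, y = 0), 30 mm above the plate's underside, 8 mm below the bar's top: the place to grasp, fingers either side in the plate's y. It lies 48 mm from plate_hole along the plate's x.
- plate_hole (a point): Centre of the wide opening of the keyhole, level with the underside, at plate x = +36, y = 0 mm. The opening goes right through and is 20 mm wide and long with bevelled corners; from it a slot 10.5 mm wide runs to plate +x and ends at x = +61.5 mm.
- plate_seat (a point): Point in the plate's slot, level with the underside, where the screw's axis lies when the screw is fully home: 3.5 mm short of the slot's end, 22 mm from plate_hole along plate +x.
- panel: Sloping board faced with green baize, on the fixed easel, 210 (its x) x 200 (y) mm, 25 degrees from level, its low edge towards the robot. Origin: on the board's surface, in the middle of the black sideways adjusting slot; x up the slope, y sideways along the adjusting slot, z out of the board. The surface runs from x = -150 to +60 mm. The screw stands square on this board.
- slot_mid (a point): Middle of the adjusting slot, same point as the board's origin; not the screw. The screw is firmly clamped at board x = 0, at an unmeasured place from y = -17 to +17 mm. Its shank is 7 mm across; its brass head, 16 mm across with a bevelled top, reaches from 10.5 to 15.5 mm above the board. A plate that misses rests on the head, 15.5 mm up; a plate over it goes down flat to the board, with 5.5 mm of play under the head.
- turntable: Black bakelite turntable 340 mm across, top 30 mm above the counter, stiff to turn on its pivot. Origin: centre of its underside, on the counter.
- compass: Brass spring-bow compass lying on the turntable, 125 x 36 x 8 mm; a bystander. Origin between its legs near the middle of its length, on the underside.
- set_square: Smoked clear plastic set square lying on the turntable, about 95 x 60 x 4 mm; a bystander. Origin near its middle, on the underside.
- weight: Olive cast-iron weight with a neck and knob, 40 mm across, 42 mm tall, standing on the turntable; a bystander. Origin: centre of its underside.
Mind the look-alikes: they are no part of the job. Leave any turquoise or yellow look-alike of the plate alone.

How it is judged:
On the way, in this order (a step that is already met when the one before it is completed fails the run):
1. the plate is lifted clear of the turntable (height (world z) of plate above 0.06 m and contact force between plate and turntable below 0.1 N), for 0.1 s.
2. the wide opening is over the screw, the plate's underside within 4 mm of the board (x of plate_hole in the frame of panel between -0.008 and 0.008 m and y of plate_hole in the frame of panel between -0.021 and 0.021 m and z of plate_hole in the frame of panel between -0.003 and 0.004 m), for 0.1 s.
3. the plate is pulled down until the screw is at the end of the slot (x of plate_seat in the frame of panel between -0.004 and 0.004 m and z of plate_seat in the frame of panel between -0.003 and 0.004 m and y of plate_seat in the frame of panel between -0.021 and 0.021 m and angle between the x axis of plate and the x axis of panel, either way round below 0.15 rad and angle between the z axis of plate and the z axis of panel, either way round below 0.06 rad), for 0.2 s.
At the end, for the whole second after the job is handed in: The plate hangs on the screw, released and at rest: plate_seat within 4 mm of the board's x = 0 along the slope, at most 4 mm off the board there and within 21 mm of the board's middle line, the plate square to the board within 0.15 rad and flat within 0.06 rad (all of step 3 and linear speed of plate below 0.01 m/s and angular speed of plate below 0.1 rad/s and contact force between plate and the fingers below 0.1 N); the robot touches nothing.
It fails at once if the plate is forced: more than 40 N between the plate and the board or its screw (contact force between plate and panel above 40 N).
It fails at once if the compass is moved more than 40 mm (distance of compass from where it was at the start of the episode above 0.04 m).
It fails at once if the set square is moved more than 40 mm (distance of set_square from where it was at the start of the episode above 0.04 m).
It fails at once if the weight is moved more than 40 mm (distance of weight from where it was at the start of the episode above 0.04 m).
It also fails if it takes over 54 s, if anything falls off the work surface, if the arm or the gripper's body presses on something with over 40 N, if the wrist force passes 120 N, or if a joint passes its speed limit or range.

## Robot

A 7-joint arm with a two-finger parallel gripper is mounted at the origin on the work surface. World frame = base frame: x ahead of the robot, y to its left, z up, the work surface at z = 0. Lengths are in m, angles in rad, forces in N, time in s.
With the tool pointing down it reaches from about 0.425 to 0.875 m from the base axis. Payload 4.7 kg.
Tool frame: the origin (TCP) lies at the very end of the fingers, on their centre line; the grasp point (between the pads) lies 19 mm behind it; z points along the fingers, y is the line along which they close (so a half turn about z gives the same grasp; the last joint's range is limited). The gripper opens to 87 mm and grips with 3 to 60 N. Pads are 19 mm wide; open, the fingers measure 117 mm over their backs; the gripper's body (75 mm by 190 mm) begins 51 mm behind the grasp point.
Start: joints at [0.014, 0.321, -0.07, 1.45, 0.023, 1.371, -0.057], TCP at [0.65, -0, 0.223] pointing down, gripper open.
Joint ranges: [-2.86, 2.86], [-0.3, 2.09], [-1.38, 1.24], [0.06, 2.45], [-1.56, 4.7], [0.09, 2.05], [-2.69, 2.69]. Speed limits (rad/s): [2.57, 2.57, 3.14, 3.14, 3.14, 3.14, 3.14].

## Interface

Orientations are given as a rotation vector (axis times angle).
In Python, from bench import ctrl, imaging, ticket gives the robot as it stands.
- The arm moves only by the tool jog_arm, never from a script. Its argument "rows" is text: rows parted by semicolons, each of 7 numbers parted by spaces: the shift along the tool's x, y, z in cm, then the turn, a rotation vector about the tool's x, y, z in rad, then the closure, from -1 (fully open) to 1 (shut), so that 0 is half open. A call has 1 to 5 rows; each row shifts and turns the commanded pose from where the row before left it, along the tool's axes as they then stand; what a row does not reach is not made up. A row lasts 1/8 s, in which the tool goes at most 62.5 mm and 10.7 degrees, less where a joint would pass 70% of its speed; a pose out of reach is approached as far as the arm can. A call with a gripper value outside its range is refused whole. The fingers move at their own pace and stop on an object; "force" is the grip in N (left out, the last holds). Time passes only in rows, so rows that do not move let the fingers close. It gives the time, the measured TCP pose, the force, the opening and the grip force at its end, in the units of the state.
- ctrl.get_state(): the state, without advancing time (a new reading comes with each control period).
- imaging.get_image(name): name is "scene" or "side" or "wrist"; returns a dict with "img" (384x512x3 uint8, blue, green, red), "vertical_fov" (degrees; the focal length in pixels is half the picture's height over the tangent of half this angle, whatever the lens; pixels are square), "cx", "cy" (the principal point, pixels), "k1" (the pictures are not rectified: a ray, as slopes to the right and down, at radius r is drawn at 1 + k1 r^2 times it, then the intrinsics apply), "origin" and "orientation" of the camera in the world. Camera axes: x right, y down, z forward; pixel columns grow to the right and rows downward; lengths in m; the calibration is good to about 2 mm. A picture is of the moment at which its call begins. There is no depth.
- ticket.close_job(): hands the job in; it is judged then, once.
The state is a dict: "time": time; "joint_positions": joint angles; "qd": joint speeds; "joint_torque": joint torques, N m; "position": TCP position; "tool_rot": TCP orientation; "ft_force": force on the tool from outside, world axes, zero at the start; "torque": the same for the moment, N m; "grip_width": opening from 0.0 (shut) to 1.0 (fully open); "grip_force": force on a finger pad.
Only numpy, scipy, OpenCV 4.12 (cv2) and the standard library are available. Lean on these libraries where they do the work, as an engineer would, in place of code of your own. Each camera call takes 0.05 s, during which the arm holds its last target. There are 200 camera calls.

## Working session

There is one attempt and no reset: what is moved stays moved. The work goes in short steps, Python scripts to look and compute and a tool call to move; the robot and the scene stay as the last step left them, time stands still between calls to the robot, and variables do not carry over. Pictures are saved under pics/ and viewed, at most 10 in all, crops included, and the job is handed in when it is done.

Besides the shell and the picture viewer there is one more tool, called after ">>>" by a JSON object that holds its "api" and its "payload". jog_arm: Moves the arm, as the interface text tells. Its arguments: {"type":"object","properties":{"rows":{"type":"string"},"force":{"type":"number"}},"required":["rows"]}

```bash
mkdir -p pics; cat > h.py <<'E'
import numpy as np, cv2
from scipy.spatial.transform import Rotation as R
from bench import ctrl, imaging, ticket
def K(d):
    f=d["img"].shape[0]/2/np.tan(np.radians(d["vertical_fov"])/2)
    return np.array([[f,0,d["cx"]],[0,f,d["cy"]],[0,0,1.]])
def rot(d):
    o=np.array(d["orientation"],float)
    return R.from_matrix(o) if o.shape==(3,3) else R.from_rotvec(o)
def ray(d,px):
    # returns origin, dirs
    p=cv2.undistortPoints(np.array(px,float).reshape(-1,1,2),K(d),np.array([d["k1"],0,0,0,0.])).reshape(-1,2)
    return np.array(d["origin"]), rot(d).apply(np.c_[p,np.ones(len(p))])
def onplane(d,px,z=None,n=(0,0,1),p0=None):
    o,v=ray(d,px); n=np.array(n,float); p0=np.array([0,0,z]) if p0 is None else p0
    return o+v*(((p0-o)@n)/(v@n))[:,None]
def proj(d,P):
    M=rot(d).inv(); q=M.apply(np.atleast_2d(P)-np.array(d["origin"]))
    return cv2.projectPoints(q,np.zeros(3),np.zeros(3),K(d),np.array([d["k1"],0,0,0,0.]))[0].reshape(-1,2)
def tri(obs):
    A=np.zeros((3,3));b=np.zeros(3)
    for d,px in obs:
        o,v=ray(d,[px]);v=v[0]/np.linalg.norm(v[0]);P=np.eye(3)-np.outer(v,v);A+=P;b+=P@o
    return np.linalg.solve(A,b)
E
python3 - <<'E'
from h import *
import pickle
D={}
for n in("scene","side","wrist"):
    d=imaging.get_image(n);D[n]=d;cv2.imwrite(f"pics/{n}0.png",d["img"])
    print(n,{k:v for k,v in d.items() if k!="img"})
pickle.dump(D,open("D0.pkl","wb"))
a=np.hstack([cv2.resize(D[n]["img"],(400,300)) for n in("scene","side")])
print(ctrl.get_state())
E
```

```text
scene {'vertical_fov': 43.868451160389455, 'cx': 257.8315464588913, 'cy': 194.31393078278046, 'k1': -0.16969702647305732, 'origin': array([1.07147104, 0.62038769, 1.06432252]), 'orientation': array([-1.19800361, -2.48826855,  0.80406382])}
side {'vertical_fov': 42.90618600489012, 'cx': 252.4527761666749, 'cy': 194.9275395431512, 'k1': -0.1960451379379251, 'origin': array([0.34609214, 1.179473  , 1.25108569]), 'orientation': array([-0.22995591,  2.88154705, -1.08355623])}
wrist {'vertical_fov': 70.86012561347448, 'cx': 252.6560068022281, 'cy': 194.3444242487126, 'k1': -0.04821825885033454, 'origin': array([0.64910382, 0.07195571, 0.38355347]), 'orientation': array([ 2.87353737e+00,  9.36253473e-04, -1.41326190e-03])}
{'time': 0.15, 'joint_positions': array([ 0.01411434,  0.32161451, -0.070062  ,  1.45140084,  0.0226318 ,
        1.37079979, -0.05690995]), 'qd': array([-0.00113724, -0.00188044, -0.00119877, -0.00318315,  0.00019487,
        0.00115565, -0.00112025]), 'joint_torque': array([ 2.16972071e-04, -4.91794288e+01, -4.04079035e-01, -3.12878716e+01,
       -6.39387709e-02,  4.04033612e-02,  9.90178205e-05]), 'position': array([ 6.49580126e-01, -8.15594735e-05,  2.21734369e-01]), 'tool_rot': array([-2.22080473e+00, -2.22077135e+00,  1.72920869e-03]), 'ft_force': array([-0.03865507, -0.07202567, -0.34681214]), 'torque': array([-0.04829208, -0.05719803, -0.04693463]), 'grip_force': 0.0, 'grip_width': 0.9961889010185674}
```

View pics/scene0.png

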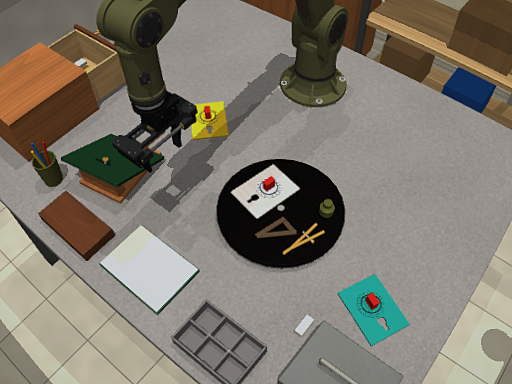

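View pics/side0.png

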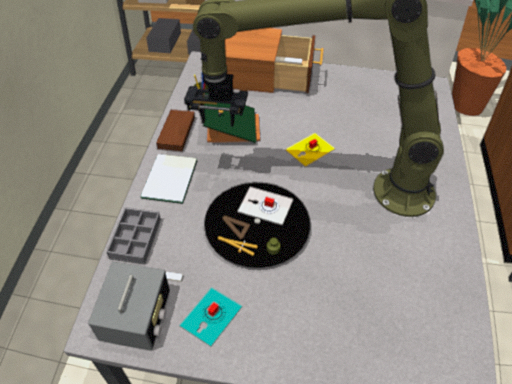

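Both pictures show three candidates with a red grip bar. In the scene picture they are the aluminium plate on the black turntable (268,185), a yellow one (208,115) and a turquoise one (372,300). By the description I choose the one on the turntable. The easel is at about (110,160), with the brass screw near (105,160). Next is a close crop of both.

```bash
python3 - <<'E'
from h import *
import pickle
D=pickle.load(open("D0.pkl","rb"))
s=D["scene"]["img"];t=D["side"]["img"]
c=lambda i,x,y:cv2.resize(i[y:y+75,x:x+100],(400,300),interpolation=cv2.INTER_CUBIC)
cv2.imwrite("pics/c1.png",np.vstack([np.hstack([c(s,220,155),c(s,60,125)]),np.hstack([c(t,220,175),cv2.resize(D["wrist"]["img"],(400,300))])]))
E
```

```text
(no output)
```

View pics/c1.png

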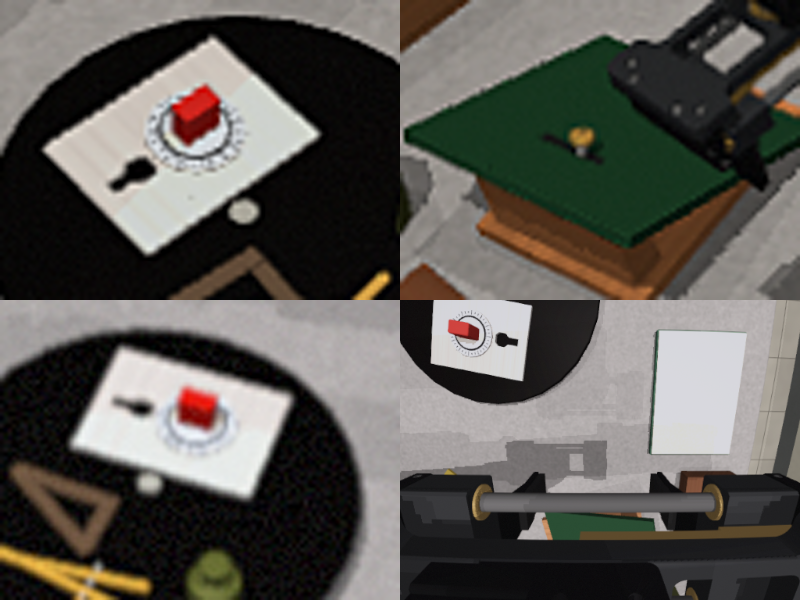

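The crop confirms the choice: bare aluminium with a dial, the red bar, and the keyhole slot pointing to scene lower left. Scene corners are about (230.8,192.5), (273,164.3), (300,188.3) and (257.5,218.8). The screw head shows at scene (105.2,159).

```bash
python3 - <<'E'
from h import *
import pickle
from scipy.optimize import least_squares
D=pickle.load(open("D0.pkl","rb"))
s,t,w=D["scene"],D["side"],D["wrist"]
# refine corners: bright mask polygon
def quad(d,x0,y0,x1,y1):
    i=d["img"][y0:y1,x0:x1].min(2); 
    m=(i>120).astype(np.uint8); m=cv2.morphologyEx(m,cv2.MORPH_CLOSE,np.ones((15,15)))
    n,l,st,c=cv2.connectedComponentsWithStats(m); k=1+np.argmax(st[1:,4]); 
    r=cv2.minAreaRect(cv2.findContours((l==k).astype(np.uint8),0,2)[0][0]); return st[k],r
sc=np.array([[230.75,192.5],[273,164.25],[300,188.25],[257.5,218.75]]) -0.125
sd=np.array([[120,45],[292,98],[250,198],[70,148]])/4.+[220,175]-0.4
ww=np.array([[431,364-300+0],[434,300],[532,307],[522,380]])
P=onplane(s,sc,.035);Q=onplane(t,sd,.035);print(P.round(4));print(Q.round(4))
# wrist: bottom-left (431,364), bottom-right (522,380) in crop -> *1.28
wp=(np.array([[431,364],[522,380]])-[400,300])*1.28
print(onplane(w,wp,.035).round(4))
for X in(P,Q): print([round(np.linalg.norm(X[i]-X[i-1]),4) for i in range(4)],X.mean(0))
# grip bar centre top & keyhole
print('hole',onplane(s,[[(140/4+220),(170/4+155)]],.035),onplane(t,[[(140/4+220),(407-300)/4+175]],.035))
print('bar',onplane(s,[[196/4+220,101/4+155]],.068),onplane(t,[[199/4+220,(392-300)/4+175]],.068))
print('table',onplane(s,[[217,212],[345,212]],.03))
print('screw approx z?',[onplane(s,[[105.2,159]],z).round(3) for z in(.1,.14,.18)])
E
```

```text
[[0.5338 0.0953 0.035 ]
 [0.3863 0.1242 0.035 ]
 [0.4071 0.2317 0.035 ]
 [0.5544 0.2032 0.035 ]]
[[0.5286 0.0891 0.035 ]
 [0.3795 0.1246 0.035 ]
 [0.4013 0.2333 0.035 ]
 [0.5502 0.2058 0.035 ]]
[[0.3825 0.1217 0.035 ]
 [0.5292 0.0943 0.035 ]]
[np.float64(0.1098), np.float64(0.1503), np.float64(0.1096), np.float64(0.15)] [0.47041134 0.16360296 0.035     ]
[np.float64(0.1187), np.float64(0.1533), np.float64(0.1109), np.float64(0.1514)] [0.46487271 0.16321034 0.035     ]
hole [[0.50635165 0.15673831 0.035     ]] [[0.49980526 0.15557716 0.035     ]]
bar [[0.45814061 0.1655222  0.068     ]] [[0.45144257 0.16026661 0.068     ]]
table [[0.6015114  0.10603752 0.03      ]
 [0.39315925 0.36797069 0.03      ]]
screw approx z? [array([[ 0.694, -0.209,  0.1  ]]), array([[ 0.71 , -0.174,  0.14 ]]), array([[ 0.726, -0.14 ,  0.18 ]])]
```

```bash
cat >> h.py <<'E'
def plan(p,Rm,n,st=None):
    """n rows (tool-frame cm + rotvec), from current pose (or st=(p,R)) to p,Rm"""
    if st is None:
        s=ctrl.get_state(); st=(s["position"],R.from_rotvec(s["tool_rot"]))
    p0,R0=np.array(st[0]),st[1]; dr=(R0.inv()*Rm).as_rotvec(); c=R0
    for k in range(n):
        row=np.r_[c.inv().apply((np.array(p)-p0)/n)*100,dr/n]; c=c*R.from_rotvec(dr/n)
        print(*row.round(3))
def tool(x,z):
    x=np.array(x,float);z=np.array(z,float);z/=np.linalg.norm(z);x-=z*(x@z);x/=np.linalg.norm(x)
    return R.from_matrix(np.c_[x,np.cross(z,x),z])
E
python3 - <<'E'
from h import *
plan([.455,.164,.20],tool([np.cos(.195),-np.sin(.195),0],[0,0,-1]),10)
E
```

```text
1.641 -1.946 0.22 -0.0 0.0 0.177
1.274 -2.204 0.22 -0.0 0.0 0.177
0.867 -2.393 0.22 -0.0 0.0 0.177
0.433 -2.508 0.22 -0.0 0.0 0.177
-0.015 -2.545 0.22 -0.0 0.0 0.177
-0.461 -2.503 0.219 -0.0 0.0 0.177
-0.894 -2.383 0.219 -0.0 0.0 0.177
-1.299 -2.189 0.219 -0.0 0.0 0.177
-1.663 -1.927 0.218 -0.0 0.0 0.177
-1.976 -1.605 0.218 -0.0 0.0 0.177
```

>>> {"api": "jog_arm", "payload": {"rows": "1.64 -1.95 0.22 0 0 0.177 -1;1.27 -2.2 0.22 0 0 0.177 -1;0.87 -2.39 0.22 0 0 0.177 -1;0.43 -2.51 0.22 0 0 0.177 -1;0 -2.55 0.22 0 0 0.177 -1"}}

```text
time: 0.78
position: [0.552, 0.0827, 0.2112]
tool_rot: [-2.962, -1.048, 0.001]
ft_force: [-0.1, 0.0, -0.2]
grip_width: 1.001
grip_force: 0.0
```

>>> {"api": "jog_arm", "payload": {"rows": "-0.46 -2.5 0.22 0 0 0.177 -1;-0.89 -2.38 0.22 0 0 0.177 -1;-1.3 -2.19 0.22 0 0 0.177 -1;-1.66 -1.93 0.22 0 0 0.177 -1;-1.98 -1.6 0.22 0 0 0.177 -1"}}

```text
time: 1.4
position: [0.455, 0.1649, 0.2003]
tool_rot: [3.125, -0.321, -0.0]
ft_force: [-0.6, 0.2, -0.2]
grip_width: 1.004
grip_force: 0.0
```

```bash
python3 - <<'E'
from h import *
import pickle
D={n:imaging.get_image(n) for n in("scene","side","wrist")}
pickle.dump(D,open("D1.pkl","wb")); print(ctrl.get_state()["position"],ctrl.get_state()["tool_rot"])
c=lambda i,x,y:cv2.resize(i[y:y+75,x:x+100],(400,300),interpolation=cv2.INTER_CUBIC)
t=D["side"]["img"]
cv2.imwrite("pics/c2.png",np.vstack([np.hstack([c(D["scene"]["img"],60,125),c(t,190,85)]),np.hstack([np.zeros((300,400,3),np.uint8),cv2.resize(D["wrist"]["img"],(400,300))])]))
E
```

```text
[0.45516903 0.16515396 0.20043927] [ 3.12643230e+00 -3.05051801e-01  7.88042615e-05]
```

View pics/c2.png

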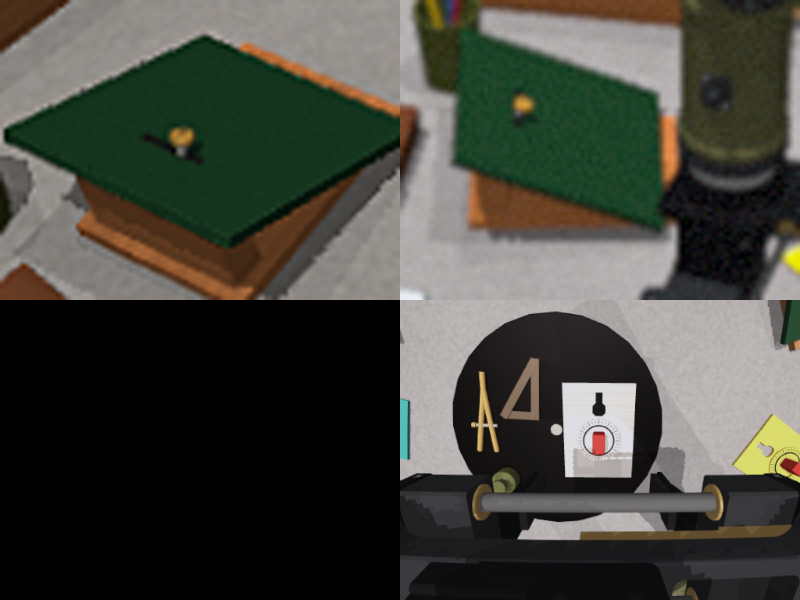

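```bash
cat > fit.py <<'E'
from h import *
import pickle
from scipy.optimize import least_squares
D=pickle.load(open("D1.pkl","rb")); s,t,w=D["scene"],D["side"],D["wrist"]
a=np.radians(25)
def pan(q):
    return R.from_euler('z',q[3])*R.from_euler('y',-a)   # x up slope
C=np.array([[60,-100,0],[60,100,0],[-150,100,0],[-150,-100,0]])/1000.
# scene: left, bottom, right, top ; which board corner is decided by position
so=lambda L,x,y:np.array(L)/4.+[x,y]-.4
S=so([[6,131],[232,236],[398,119],[206,36]],60,125)    # far-left.. 
T=so([[62,31],[57,158],[261,218],[257,94]],190,85)
Cs=np.array([[60,-100,0],[60,100,0],[-150,100,0],[-150,-100,0]])/1000.
Ct=Cs
Ss=so([[144,134],[203,161]],60,125); sl=np.array([[0,-.022,0],[0,.022,0]])
def res(q):
    A=pan(q);o=q[:3]
    return np.r_[proj(s,o+A.apply(Cs))-S,proj(t,o+A.apply(Ct))-T].ravel()
f=least_squares(res,[.7,-.18,.13,0.],loss='soft_l1')
q=f.x;print("panel",q.round(4),res(q).reshape(-1,2).round(2).tolist())
A=pan(q);n=A.apply([0,0,1])
hs=[so([[181,134]],60,125),so([[122,103]],190,85)]
for d,h in zip((s,t),hs):
    X=onplane(d,h,n=n,p0=q[:3]+n*.0145);print("screw in panel",A.inv().apply(X-q[:3]).round(4))
print("slotends",A.inv().apply(onplane(s,Ss,n=n,p0=q[:3])-q[:3]).round(4))
print("tri screw",A.inv().apply(tri([(s,hs[0][0]),(t,hs[1][0])])-q[:3]))
wc=(np.array([[562,383],[636,383],[632,477],[566,478]])-[400,300]+.5)*1.28-.5
P=onplane(w,wc,.035);print(P.round(4),[round(np.linalg.norm(P[i]-P[i-1]),4) for i in range(4)],P.mean(0))
print("weight",onplane(w,[[(505-400)*1.28,(480-300)*1.28]],.06))
# bar by colour
for d,b in((w,None),(s,(255,170,285,200)),(t,(260,190,280,212))):
    i=d["img"].astype(int);m=(i[...,2]>130)&(i[...,1]<90)&(i[...,0]<90)
    if b: k=np.zeros_like(m);k[b[1]:b[3],b[0]:b[2]]=1;m&=k
    else: m[:,300:]=0
    v,u=np.nonzero(m); 
    if len(u): print("red",u.mean(),v.mean(),u.min(),u.max(),v.min(),v.max(),onplane(d,[[u.mean(),v.mean()]],.058))
E
python3 fit.py
```

```text
panel [ 0.6965 -0.2258  0.0774  0.2051] [[-0.8, -0.07], [-0.14, -0.15], [4.49, 0.83], [-1.21, -0.4], [-0.11, -0.97], [-0.11, 0.72], [1.56, 2.21], [-0.03, -0.37]]
screw in panel [[0.0001 0.0072 0.0145]]
screw in panel [[0.0024 0.0066 0.0145]]
slotends [[-0.0025 -0.0277  0.    ]
 [-0.0014  0.0257  0.    ]]
tri screw [0.00332806 0.00974841 0.01682232]
[[0.55   0.2004 0.035 ]
 [0.5286 0.0926 0.035 ]
 [0.3818 0.1213 0.035 ]
 [0.4015 0.2297 0.035 ]] [np.float64(0.1514), np.float64(0.11), np.float64(0.1496), np.float64(0.1101)] [0.46545088 0.16099699 0.035     ]
weight [[0.42601086 0.3184466  0.06      ]]
red 253.98200514138819 184.46786632390746 247 261 172 197 [[0.45344076 0.16457626 0.058     ]]
red 268.2142857142857 180.69642857142858 263 274 177 185 [[0.45446505 0.16024027 0.058     ]]
red 268.5217391304348 200.97826086956522 265 273 198 206 [[0.45452112 0.16481433 0.058     ]]
```

Plate and board estimates agree between the cameras: plate sides come out at 110 and 150 mm, and the bar is at (0.455, 0.164). The tool already stands over the bar, so I go down and grasp.

>>> {"api": "jog_arm", "payload": {"rows": "0 0 5 0 0 0 -1;0 0 5 0 0 0 -1;0 0 4 0 0 0 -0.6;0 0 1.8 0 0 0 -0.5;0 0 0 0 0 0 -0.5", "force": 30}}

```text
time: 2.17
position: [0.4554, 0.163, 0.0411]
tool_rot: [3.124, -0.311, -0.004]
ft_force: [0.3, -0.2, 0.2]
grip_width: 0.779
grip_force: 0.0
```

>>> {"api": "jog_arm", "payload": {"rows": "0 0 0.15 0 0 0 1;0 0 0 0 0 0 1;0 0 0 0 0 0 1;0 0 0 0 0 0 1;0 0 0 0 0 0 1"}}

```text
time: 2.8
position: [0.4559, 0.1645, 0.0412]
tool_rot: [-3.126, 0.312, -0.0]
ft_force: [0.0, 0.1, 0.5]
grip_width: 0.269
grip_force: 0.0
```

>>> {"api": "jog_arm", "payload": {"rows": "0 0 0 0 0 0 1;0 0 0 0 0 0 1;0 0 0 0 0 0 1;0 0 0 0 0 0 1"}}

```text
time: 3.3
position: [0.4559, 0.1645, 0.0411]
tool_rot: [-3.126, 0.312, -0.0]
ft_force: [-0.5, -1.0, 1.4]
grip_width: 0.204
grip_force: 30.0
```

>>> {"api": "jog_arm", "payload": {"rows": "0 0 -2 0 0 0 1;0 0 -4 0 0 0 1;0 0 -4 0 0 0 1;0 0 -4 0 0 0 1;0 0 -4 0 0 0 1"}}

```text
time: 3.92
position: [0.455, 0.1641, 0.2212]
tool_rot: [3.125, -0.312, -0.003]
ft_force: [1.6, 0.7, -2.9]
grip_width: 0.206
grip_force: 30.0
```

```bash
python3 - <<'E'
from h import *
import pickle
D={n:imaging.get_image(n) for n in("scene","side","wrist")}
pickle.dump(D,open("D2.pkl","wb")); s=ctrl.get_state();print(s)
cv2.imwrite("pics/w2.png",cv2.resize(D["wrist"]["img"],(800,600)))
E
```

```text
{'time': 4.075, 'joint_positions': array([-0.28914601, -0.02558693, -0.10996245,  1.84507358, -0.00257751,
        1.31882444, -2.1683409 ]), 'qd': array([-0.00196772,  0.03240509, -0.00130071,  0.06528421,  0.00025789,
       -0.00779196,  0.00063754]), 'joint_torque': array([ 2.13055126e-02, -3.29714227e+01,  8.02760012e-02, -3.45098698e+01,
        4.50339017e-02, -2.82594730e-02,  5.10175800e-03]), 'position': array([0.456693  , 0.16479085, 0.22212086]), 'tool_rot': array([-3.12481817,  0.31211703, -0.00454726]), 'ft_force': array([-0.07627417, -0.08493938, -4.21431276]), 'torque': array([0.0100463 , 0.18695244, 0.03375502]), 'grip_force': 29.993372750468552, 'grip_width': 0.2027224023991847}
```

View pics/w2.png

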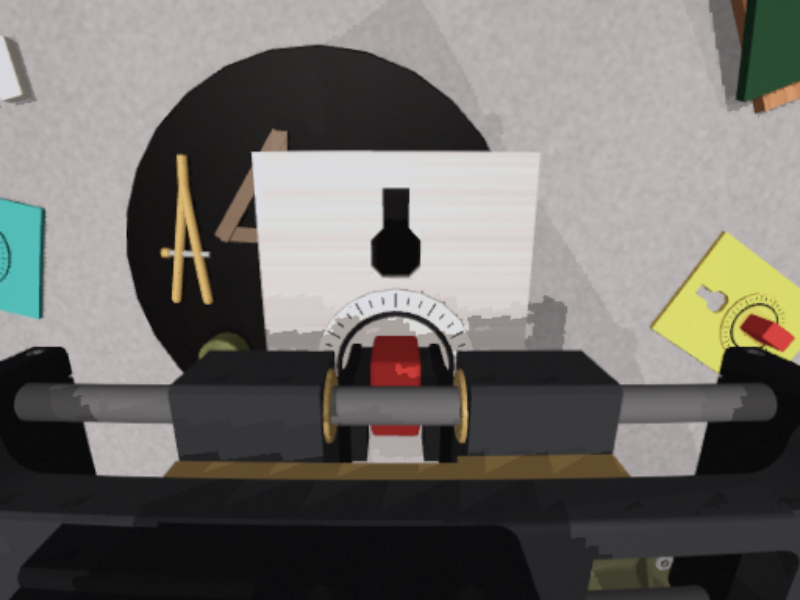

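The wrist picture shows the plate held squarely. The keyhole is fully visible, with the wide opening at about (396,253) in the 800-wide view and the slot end at (396,188). The far edge runs (252,152) to (540,152). I work out where the plate sits in the tool frame.

```bash
python3 - <<'E'
from h import *
import pickle
w=pickle.load(open("D2.pkl","rb"))["wrist"]
p=np.array([.456693,.16479,.22212]);T=R.from_rotvec([-3.12481817,.31211703,-.00454726])
c=T.inv().apply(np.array(w["origin"])-p);Rc=T.inv()*rot(w)
print("cam in tool",c,Rc.as_rotvec())
pickle.dump((c,Rc.as_matrix()),open("cam.pkl","wb"))
n=T.apply([0,0,1])
px=(np.array([[252,152],[540,152],[396,253.5],[396,188]])+.5)*.64-.5
X=onplane(w,px,n=n,p0=p+n*.006);print((T.inv().apply(X-p)*1000).round(1))
# hole by dark threshold
g=w["img"].max(2);m=(g<45).astype(np.uint8);k=np.zeros_like(m);k[115:185,230:276]=1;m&=k
v,u=np.nonzero(m)
rows=[(y,u[v==y].min(),u[v==y].max()) for y in sorted(set(v))]
print(rows[::4],rows[-1])
E
```

```text
cam in tool [ 7.22690923e-02 -6.08376053e-05 -1.64998940e-01] [-0.20502654 -0.20817153  1.56015495]
[[ 87.1 -55.8   6. ]
 [ 87.1  55.7   6. ]
 [ 47.5  -0.    6. ]
 [ 73.3  -0.    6. ]]
[(np.int64(121), np.int64(246), np.int64(260)), (np.int64(125), np.int64(246), np.int64(261)), (np.int64(129), np.int64(246), np.int64(260)), (np.int64(133), np.int64(246), np.int64(260)), (np.int64(137), np.int64(246), np.int64(260)), (np.int64(141), np.int64(246), np.int64(260)), (np.int64(145), np.int64(246), np.int64(260)), (np.int64(149), np.int64(243), np.int64(263)), (np.int64(153), np.int64(239), np.int64(267)), (np.int64(157), np.int64(239), np.int64(268)), (np.int64(161), np.int64(239), np.int64(268)), (np.int64(165), np.int64(239), np.int64(268)), (np.int64(169), np.int64(239), np.int64(267)), (np.int64(173), np.int64(243), np.int64(263))] (np.int64(175), np.int64(245), np.int64(261))
```

```bash
cat >> h.py <<'E'
PO=np.array([.6965,-.2258,.0774]);PA=R.from_euler('z',.2051)*R.from_euler('y',-np.radians(25))
E
python3 - <<'E'
from h import *
T=tool(PA.apply([1,0,0]),PA.apply([0,0,-1])); p=PO+PA.apply([-.105,.007,.075]);print(p)
plan(p,T,10)
E
```

```text
[ 0.57087454 -0.2447834   0.10099817]
1.926 3.791 1.211 0.009 0.043 -0.04
1.721 3.874 1.255 0.009 0.043 -0.04
1.511 3.95 1.29 0.009 0.043 -0.04
1.296 4.017 1.315 0.009 0.043 -0.04
1.079 4.076 1.331 0.009 0.043 -0.04
0.859 4.126 1.337 0.009 0.043 -0.04
0.637 4.167 1.332 0.009 0.043 -0.04
0.413 4.2 1.318 0.009 0.043 -0.04
0.19 4.223 1.294 0.009 0.043 -0.04
-0.033 4.237 1.261 0.009 0.043 -0.04
```

>>> {"api": "jog_arm", "payload": {"rows": "1.93 3.79 1.2 0.009 0.043 -0.04 1;1.72 3.87 1.25 0.009 0.043 -0.04 1;1.51 3.95 1.29 0.009 0.043 -0.04 1;1.3 4.02 1.32 0.009 0.043 -0.04 1;1.08 4.08 1.33 0.009 0.043 -0.04 1"}}

```text
time: 4.7
position: [0.5109, -0.0416, 0.1571]
tool_rot: [-3.101, -0.005, -0.334]
ft_force: [0.9, -0.1, -4.1]
grip_width: 0.203
grip_force: 30.0
```

>>> {"api": "jog_arm", "payload": {"rows": "0.86 4.13 1.34 0.009 0.043 -0.04 1;0.64 4.17 1.33 0.009 0.043 -0.04 1;0.41 4.2 1.32 0.009 0.043 -0.04 1;0.19 4.22 1.29 0.009 0.043 -0.04 1;-0.03 4.24 1.26 0.009 0.043 -0.04 1"}}

```text
time: 5.32
position: [0.5682, -0.2451, 0.0961]
tool_rot: [-3.006, -0.315, -0.661]
ft_force: [0.5, 1.2, -3.5]
grip_width: 0.203
grip_force: 30.0
```

>>> {"api": "jog_arm", "payload": {"rows": "0 0 0 0 0 0 1;0 0 0 0 0 0 1;0 0 0 0 0 0 1"}}

```text
time: 5.7
position: [0.57, -0.2431, 0.099]
tool_rot: [-3.005, -0.316, -0.664]
ft_force: [-0.3, 0.5, -2.9]
grip_width: 0.205
grip_force: 30.0
```

```bash
python3 - <<'E'
from h import *
import pickle
D={n:imaging.get_image(n) for n in("wrist",)};D["st"]=ctrl.get_state()
pickle.dump(D,open("D3.pkl","wb")); s=D["st"];print(s["time"],s["ft_force"],s["grip_width"])
T=R.from_rotvec(s["tool_rot"]);M=PA.inv()*T
print("tcp in panel",PA.inv().apply(s["position"]-PO).round(4),M.as_matrix().round(4).tolist())
cv2.imwrite("pics/w3.png",cv2.resize(D["wrist"]["img"],(800,600),interpolation=cv2.INTER_CUBIC))
E
```

```text
5.75 [ 0.39832354 -0.24629853 -4.54213712] 0.20568658691125774
tcp in panel [-0.1058  0.0086  0.0738] [[1.0, 0.0035, -0.0005], [0.0035, -1.0, 0.0039], [-0.0005, -0.0039, -1.0]]
```

View pics/w3.png

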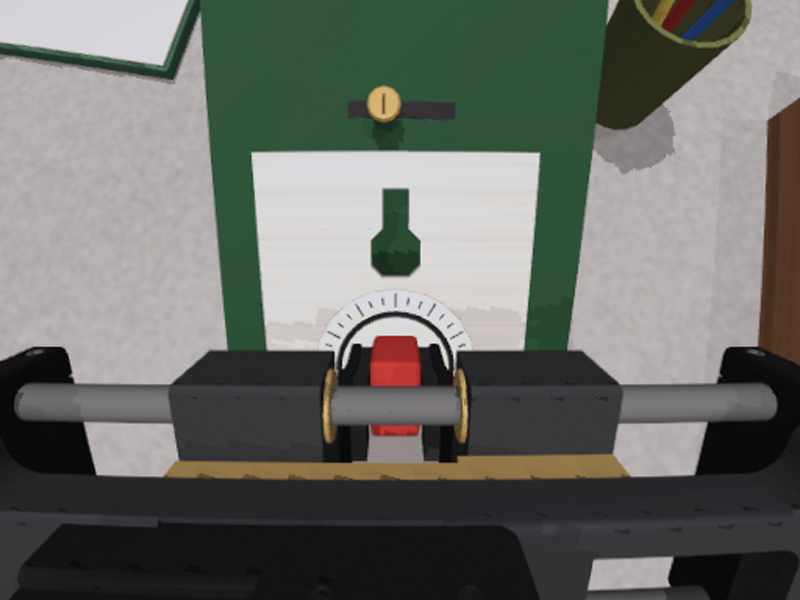

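The screw head is at (384,103) and the black slot's middle is at (401,110) in the 800-wide view. Board and plate sides look parallel. Next I fit the board's height and tilt from its edges and place the screw in the tool frame.

```bash
cat > fit2.py <<'E'
from h import *
import pickle,sys
from scipy.optimize import least_squares
D=pickle.load(open(sys.argv[1],"rb"));w=D["wrist"];im=w["img"].astype(int)
c,Rc=pickle.load(open("cam.pkl","rb"))
g=(im[...,1]>im[...,2]*1.35)&(im[...,1]>im[...,0]*1.1)&(im[...,1]>40)
L=[];Q=[]
for y in list(range(2,90,4))+list(range(105,200,4)):
    x=np.nonzero(g[y,100:390])[0]+100
    xl=[k for k in x if g[y,k:k+6].all()][0]; xr=[k for k in x if g[y,k-5:k+1].all()][-1]
    L.append([xl-.5,y]);
    if y<60 or y>105:Q.append([xr+.5,y])
L=np.array(L,float);Q=np.array(Q,float)
dd=dict(w);dd["origin"]=c;dd["orientation"]=Rc   # tool frame camera
def hit(px,h,roll): # plane in tool frame
    return onplane(dd,px,n=[0,np.sin(roll),np.cos(roll)],p0=np.array([0,0,h]))
def res(q):
    h,y0,yaw=q; f=lambda P:(-P[:,1]+0)*np.cos(yaw)-P[:,0]*np.sin(yaw)-y0  # panel y ~ -tool y
    return np.r_[f(hit(L,h,0))-.1,f(hit(Q,h,0))+.1]
f=least_squares(res,[.07,0,0],loss='soft_l1',f_scale=.001);print("h,y0,yaw",f.x.round(4),"res mm",(res(f.x)*1000).std().round(2))
h=f.x[0]
# head by colour (brass)
b=(im[...,2]>150)&(im[...,2]>im[...,0]*1.5)&(im[...,1]>100)
k=np.zeros_like(b);k[40:200,215:280]=1;b&=k
v,u=np.nonzero(b);print("head px",u.mean(),v.mean(),u.min(),u.max(),v.min(),v.max())
for z in(h-.0145,):print("screw tool mm",(hit([[u.mean(),v.mean()]],z,0)*1000).round(1),"diam",np.diff(hit([[u.min()-.5,v.mean()],[u.max()+.5,v.mean()]],h-.0135,0)[:,1])*1000)
sl=(np.array([[348,109.5],[455,111]])+.5)*.64-.5
print("slot",(hit(sl,h,0)*1000).round(1))
E
python3 fit2.py D3.pkl
```

```text
h,y0,yaw [ 0.0657 -0.0012 -0.0118] res mm 5.37
head px 245.3048780487805 65.34756097560975 235 255 55 76
screw tool mm [[113.2  -6.   51.2]] diam [15.66559987]
slot [[112.6 -24.5  65.7]
 [111.9  30.   65.7]]
```

```bash
cat >> fit2.py <<'E'
r=res(f.x)*1000;print("L",r[:len(L)].round(1).tolist(),"R",r[len(L):].round(1).tolist())
L=L[abs(r[:len(L)])<2.5];Q=Q[abs(r[-len(Q):])<2.5]
f=least_squares(res,f.x,loss='soft_l1',f_scale=.0005);print("refit",f.x.round(4),(res(f.x)*1000).std().round(2));h=f.x[0]
S=hit([[u.mean(),v.mean()]],h-.0145,0)[0]*1000;print("screw",S.round(1),"slot",(hit(sl,h,0)*1000).round(1))
E
python3 fit2.py D3.pkl
```

```text
h,y0,yaw [ 0.0657 -0.0012 -0.0118] res mm 5.37
head px 245.3048780487805 65.34756097560975 235 255 55 76
screw tool mm [[113.2  -6.   51.2]] diam [15.66559987]
slot [[112.6 -24.5  65.7]
 [111.9  30.   65.7]]
L [5.3, 7.1, 8.1, 9.9, 10.9, 12.8, 13.8, 15.7, 17.6, 18.7, 20.6, 24.9, -0.8, -0.6, -0.4, -0.1, -0.7, -0.4, -0.2, -0.7, -0.5, -1.1, -0.6, -0.3, -0.1, -0.6, -0.3, -0.0, -0.6, -0.3, -0.9, -0.6, -0.3, -0.8, -0.5, -0.2, -0.8, -0.4, -0.1, -0.7, -0.3, -0.0, -0.6, -0.2, 0.1, -0.4] R [-0.5, -0.0, -0.3, -0.6, -0.9, -1.2, -0.7, -1.1, -0.6, -0.9, -1.2, -0.7, -1.1, -0.6, -0.9, 0.4, -0.0, 0.4, 0.1, 0.5, 0.1, 0.6, 0.2, 0.7, 0.3, 0.7, 0.3, 0.8, 0.4, 0.8, 0.4, 0.8, 0.4, 0.9, 0.4, 0.9, 0.4, 0.9]
refit [ 0.0664 -0.0008 -0.0203] 0.36
screw [113.3  -6.   51.9] slot [[112.7 -24.6  66.4]
 [112.1  30.1  66.4]]
```

```bash
cat >> fit2.py <<'E'
def res5(q):
    h,y0,yaw,pt=q; n=np.array([np.sin(pt),0,np.cos(pt)])
    hp=lambda P:onplane(dd,P,n=n,p0=np.array([0,0,h]))
    F=lambda P:(-P[:,1])*np.cos(yaw)-P[:,0]*np.sin(yaw)-y0
    return np.r_[F(hp(L))-.1,F(hp(Q))+.1]
f=least_squares(res5,np.r_[f.x,0],loss='soft_l1',f_scale=.0005);print("h y0 yaw pitch",f.x.round(4),(res5(f.x)*1000).std().round(2))
E
python3 fit2.py D3.pkl|tail -1
python3 - <<'E'
import re
s=open('fit.py').read()
s=s.split("wc=(np")[0].replace("return np.r_[proj(s,o+A.apply(Cs))-S,proj(t,o+A.apply(Ct))-T].ravel()",
"return np.r_[(proj(s,o+A.apply(Cs))-S)[[0,1,3]],(proj(t,o+A.apply(Ct))-T)[[0,1,3]],proj(s,(o+A.apply([0,0,0]))[None])-Ss.mean(0)].ravel()")
open('fit3.py','w').write(s)
E
python3 fit3.py
```

```text
h y0 yaw pitch [ 0.0672 -0.0009 -0.0185  0.0116] 0.3
panel [ 0.6958 -0.2244  0.0773  0.1982] [[-0.24, -0.19], [0.13, 0.11], [-0.38, -0.37], [0.17, -0.79], [-0.19, 0.95], [0.27, 0.01], [0.26, 0.46]]
screw in panel [[0.0006 0.0057 0.0145]]
screw in panel [[0.0028 0.0052 0.0145]]
slotends [[-0.0017 -0.029   0.    ]
 [-0.0012  0.0242  0.    ]]
tri screw [0.00368627 0.0082656  0.01677961]
```

>>> {"api": "jog_arm", "payload": {"rows": "1.3 -0.15 0.4 0 0 0.012 1;1.6 -0.18 0.6 0 0 0 1;1.6 -0.18 0.6 0 0 0 1;1.3 -0.15 0.6 0 0 0 1;0.75 -0.08 0.2 0 0 0 1"}}

```text
time: 6.38
position: [0.6381, -0.2231, 0.1055]
tool_rot: [-3.006, -0.297, -0.664]
ft_force: [0.3, 0.1, -3.5]
grip_width: 0.206
grip_force: 30.0
```

>>> {"api": "jog_arm", "payload": {"rows": "0 0 0 0 0 0 1;0 0 0 0 0 0 1;0 0 0 0 0 0 1"}}

```text
time: 6.75
position: [0.6365, -0.2247, 0.1058]
tool_rot: [-3.006, -0.293, -0.665]
ft_force: [0.0, 0.3, -3.5]
grip_width: 0.2
grip_force: 30.0
```

```bash
python3 - <<'E'
from h import *
import pickle
D={n:imaging.get_image(n) for n in("wrist",)};D["st"]=ctrl.get_state()
o=pickle.load(open("D3.pkl","rb"))["st"]
pickle.dump(D,open("D4.pkl","wb")); s=D["st"];print(s["time"],s["ft_force"],s["grip_width"])
T0=R.from_rotvec(o["tool_rot"]);print("moved in old tool mm",(T0.inv().apply(s["position"]-o["position"])*1000).round(1),(T0.inv()*R.from_rotvec(s["tool_rot"])).as_rotvec().round(4))
cv2.imwrite("pics/w4.png",cv2.resize(D["wrist"]["img"][60:240,160:352],(640,600),interpolation=cv2.INTER_CUBIC))
E
```

```text
6.8 [ 0.0478788  -0.28090979 -3.10536611] 0.20212128322523906
moved in old tool mm [64.9 -4.5 23.2] [-0.002   0.0004  0.0146]
```

View pics/w4.png

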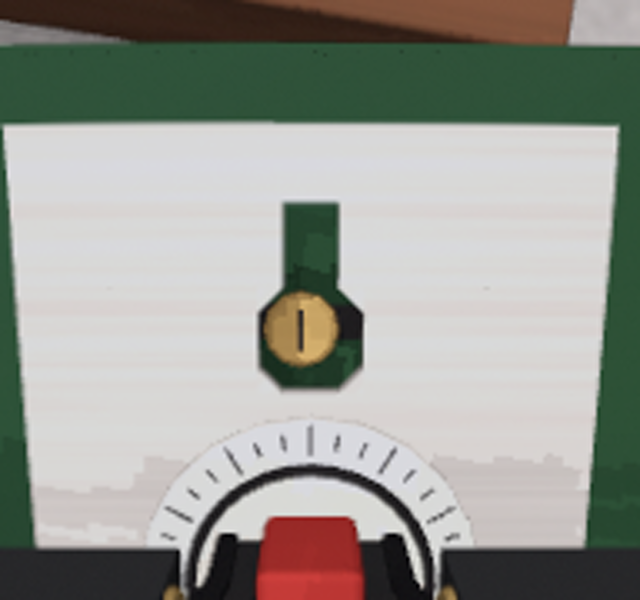

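The wrist crop shows the brass head inside the opening: head centre at crop (301,329), opening centre about (311,338). It is roughly 3 mm off to tool -y, so I compute the fine correction.

```bash
cat > fit4.py <<'E'
from h import *
import pickle,sys
D=pickle.load(open(sys.argv[1],"rb"));w=D["wrist"];im=w["img"].astype(int)
c,Rc=pickle.load(open("cam.pkl","rb"));dd=dict(w);dd["origin"]=c;dd["orientation"]=Rc
b=(im[...,2]>110)&(im[...,2]>im[...,0]*1.35);k=np.zeros_like(b);k[120:182,232:276]=1;b&=k
n,l,st,ce=cv2.connectedComponentsWithStats(b.astype(np.uint8));i=1+np.argmax(st[1:,4]);x,y,W,H,_=st[i]
u,v=x+W/2-.5,y+H/2-.5;print("head",u,v,W,H)
lo=(im.max(2)>140)&(abs(im[...,2]-im[...,0])<40)
for z in (.024,.028,.032,.036):
    P=onplane(dd,[[u,v],[x-.5,v],[x+W-.5,v]],n=[0,0,1],p0=np.array([0,0,z]))*1000
    print(z,P[0].round(1),"diam",(P[1]-P[2]).round(1)[1])
# hole extents from non-plate pixels
m=~lo; k=np.zeros_like(m);k[118:182,230:278]=1;m&=k;n,l,st,ce=cv2.connectedComponentsWithStats(m.astype(np.uint8));i=1+np.argmax(st[1:,4]);x,y,W,H,_=st[i]
P=onplane(dd,[[x-.5,y-.5],[x+W-.5,y+H-.5]],n=[0,0,1],p0=np.array([0,0,.006]))*1000;print("hole ext",P.round(1),[x,y,W,H])
E
python3 fit4.py D4.pkl
```

```text
head 249.5 158.5 22 22
0.024 [47.4 -2.7 24. ] diam -15.4
0.028 [46.8 -2.7 28. ] diam -15.7
0.032 [46.3 -2.8 32. ] diam -16.1
0.036 [45.8 -2.8 36. ] diam -16.4
hole ext [[ 73.1 -10.3   6. ]
 [ 38.1   9.8   6. ]] [np.int32(237), np.int32(121), np.int32(32), np.int32(56)]
```

>>> {"api": "jog_arm", "payload": {"rows": "-0.13 -0.25 0.3 0 0 0 1;0 0 0.5 0 0 0 1;0 0 0.3 0 0 0 1;0 0 0 0 0 0 1;0 0 0 0 0 0 1"}}

```text
time: 7.42
position: [0.64, -0.221, 0.0954]
tool_rot: [-3.006, -0.294, -0.666]
ft_force: [-1.2, -0.0, -3.1]
grip_width: 0.205
grip_force: 30.0
```

```bash
cat > look.py <<'E'
from h import *
import pickle,sys
D={"wrist":imaging.get_image("wrist"),"st":ctrl.get_state()}
o=pickle.load(open("D4.pkl","rb"))["st"];s=D["st"];pickle.dump(D,open(sys.argv[1],"wb"))
T0=R.from_rotvec(o["tool_rot"]);print(s["time"],"F tool",R.from_rotvec(s["tool_rot"]).inv().apply(s["ft_force"]).round(2),"moved mm",(T0.inv().apply(s["position"]-o["position"])*1000).round(1),(T0.inv()*R.from_rotvec(s["tool_rot"])).as_rotvec().round(4))
E
python3 look.py D5.pkl; python3 fit4.py D5.pkl
```

```text
7.475 F tool [-2.38 -0.33  3.47] moved mm [-0.7 -2.7 11.1] [ 0.0001  0.0003 -0.0009]
head 254.0 159.5 23 24
0.024 [46.7  0.5 24. ] diam -16.1
0.028 [46.1  0.5 28. ] diam -16.5
0.032 [45.6  0.5 32. ] diam -16.8
0.036 [45.   0.5 36. ] diam -17.2
hole ext [[ 73.1 -10.3   6. ]
 [ 38.1   9.8   6. ]] [np.int32(237), np.int32(121), np.int32(32), np.int32(56)]
```

>>> {"api": "jog_arm", "payload": {"rows": "-0.08 0.06 0.2 0 0 0 1;0 0 0.3 0 0 0 1;0 0 0 0 0 0 1;0 0 0 0 0 0 1"}}

```text
time: 7.98
position: [0.6414, -0.2212, 0.0904]
tool_rot: [-3.006, -0.295, -0.665]
ft_force: [0.1, 0.5, -4.4]
grip_width: 0.202
grip_force: 30.0
```

```bash
python3 look.py D6.pkl; python3 fit4.py D6.pkl;python3 -c "
import pickle,cv2
D=pickle.load(open('D6.pkl','rb'));cv2.imwrite('pics/w6.png',cv2.resize(D['wrist']['img'][100:190,205:301],(640,600),interpolation=cv2.INTER_CUBIC))"
```

```text
8.025 F tool [-1.5   0.96  3.77] moved mm [-1.5 -2.3 16.2] [ 0.0003  0.0002 -0.0009]
head 253.5 159.0 24 25
0.024 [47.   0.2 24. ] diam -16.8
0.028 [46.5  0.2 28. ] diam -17.2
0.032 [45.9  0.2 32. ] diam -17.5
0.036 [45.4  0.2 36. ] diam -17.9
hole ext [[ 73.1 -10.3   6. ]
 [ 38.1   9.8   6. ]] [np.int32(237), np.int32(121), np.int32(32), np.int32(56)]
```

View pics/w6.png

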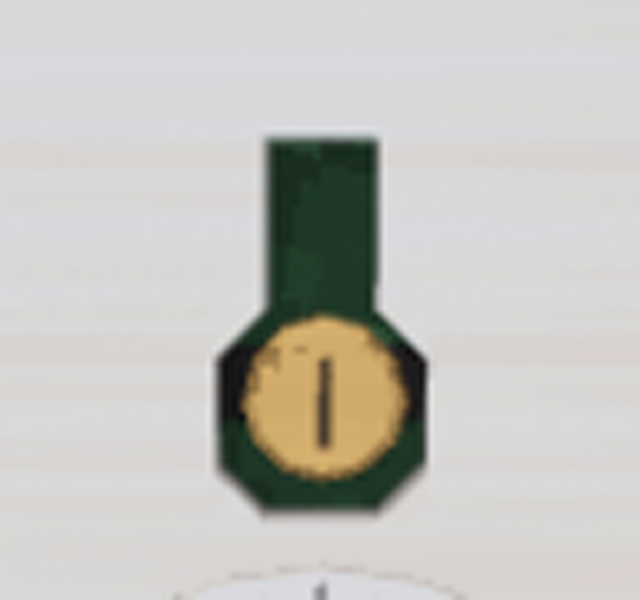

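Head and opening are concentric: head at crop (323,398), opening at (322,411), and parallax accounts for the offset. I go down in small steps and watch the force.

>>> {"api": "jog_arm", "payload": {"rows": "0.02 0.02 0.2 0 0 0 1;0 0 0.2 0 0 0 1;0 0 0.2 0 0 0 1;0 0 0 0 0 0 1;0 0 0 0 0 0 1"}}

```text
time: 8.65
position: [0.6441, -0.2209, 0.0851]
tool_rot: [-3.006, -0.294, -0.665]
ft_force: [-0.1, -0.1, -2.9]
grip_width: 0.204
grip_force: 30.0
```

```bash
python3 look.py D7.pkl; python3 fit4.py D7.pkl
```

```text
8.7 F tool [-1.37  0.51  2.98] moved mm [-1.4 -2.  22.2] [ 0.0003  0.0002 -0.0007]
head 253.0 161.0 25 25
0.024 [45.6 -0.2 24. ] diam -17.6
0.028 [45.  -0.2 28. ] diam -17.9
0.032 [44.5 -0.2 32. ] diam -18.3
0.036 [43.9 -0.2 36. ] diam -18.7
hole ext [[ 73.1 -10.3   6. ]
 [ 38.1   9.8   6. ]] [np.int32(237), np.int32(121), np.int32(32), np.int32(56)]
```

>>> {"api": "jog_arm", "payload": {"rows": "0 0 0.2 0 0 0 1;0 0 0.2 0 0 0 1;0 0 0.2 0 0 0 1;0 0 0 0 0 0 1"}}

```text
time: 9.2
position: [0.6465, -0.2202, 0.0794]
tool_rot: [-3.006, -0.295, -0.665]
ft_force: [0.2, -0.3, -4.0]
grip_width: 0.204
grip_force: 30.0
```

```bash
python3 look.py D8.pkl; python3 fit4.py D8.pkl
```

```text
9.25 F tool [-2.35  0.53  3.  ] moved mm [-1.5 -2.2 28.4] [ 0.0004 -0.0001 -0.0009]
head 253.5 162.0 26 27
0.024 [44.9  0.2 24. ] diam -18.3
0.028 [44.3  0.2 28. ] diam -18.7
0.032 [43.7  0.2 32. ] diam -19.1
0.036 [43.2  0.2 36. ] diam -19.4
hole ext [[ 73.1 -10.3   6. ]
 [ 37.5   9.8   6. ]] [np.int32(237), np.int32(121), np.int32(32), np.int32(57)]
```

>>> {"api": "jog_arm", "payload": {"rows": "0 0 0.15 0 0 0 1;0 0 0.1 0 0 0 1;0 0 0 0 0 0 1"}}

```text
time: 9.62
position: [0.6476, -0.22, 0.0773]
tool_rot: [-3.006, -0.295, -0.665]
ft_force: [-0.6, 0.2, -4.0]
grip_width: 0.201
grip_force: 30.0
```

>>> {"api": "jog_arm", "payload": {"rows": "0 0 0.1 0 0 0 1;0 0 0 0 0 0 1"}}

```text
time: 9.88
position: [0.648, -0.22, 0.0765]
tool_rot: [-3.006, -0.295, -0.665]
ft_force: [-0.9, 0.6, -3.4]
grip_width: 0.2
grip_force: 30.0
```

```bash
python3 look.py D9.pkl; python3 fit4.py D9.pkl
```

```text
9.925 F tool [-0.74 -0.19  3.67] moved mm [-1.4 -2.1 31.8] [ 0.0003  0.0001 -0.0008]
head 253.0 163.0 27 27
0.024 [44.2 -0.2 24. ] diam -19.0
0.028 [43.6 -0.2 28. ] diam -19.4
0.032 [43.  -0.2 32. ] diam -19.8
0.036 [42.4 -0.2 36. ] diam -20.2
hole ext [[ 73.1 -10.3   6. ]
 [ 37.5   9.8   6. ]] [np.int32(237), np.int32(121), np.int32(32), np.int32(57)]
```

>>> {"api": "jog_arm", "payload": {"rows": "0 0 0.08 0 0 0 1;0 0 0 0 0 0 1;0 0 0 0 0 0 1"}}

```text
time: 10.3
position: [0.6484, -0.2199, 0.0758]
tool_rot: [-3.006, -0.295, -0.666]
ft_force: [0.1, 1.0, -3.1]
grip_width: 0.207
grip_force: 30.0
```

>>> {"api": "jog_arm", "payload": {"rows": "0 0 0.08 0 0 0 1;0 0 0 0 0 0 1;0 0 0 0 0 0 1"}}

```text
time: 10.68
position: [0.6486, -0.2199, 0.0755]
tool_rot: [-3.006, -0.294, -0.666]
ft_force: [-5.4, 1.5, 2.3]
grip_width: 0.206
grip_force: 30.0
```

Contact is gentle at about 7 N, nearly along the board's normal, with the head through the opening. I ease off slightly and pull down the slope.

>>> {"api": "jog_arm", "payload": {"rows": "0 0 -0.08 0 0 0 1;0 0 0 0 0 0 1;-0.3 0 0 0 0 0 1;-0.3 0 0 0 0 0 1;-0.3 0 0 0 0 0 1"}}

```text
time: 11.3
position: [0.6401, -0.2215, 0.0718]
tool_rot: [-3.006, -0.294, -0.665]
ft_force: [0.3, -0.2, -3.3]
grip_width: 0.203
grip_force: 30.0
```

>>> {"api": "jog_arm", "payload": {"rows": "-0.3 0 0 0 0 0 1;-0.3 0 0 0 0 0 1;-0.2 0 0 0 0 0 1;0 0 0 0 0 0 1"}}

```text
time: 11.8
position: [0.633, -0.223, 0.0685]
tool_rot: [-3.006, -0.294, -0.665]
ft_force: [0.1, 0.8, -4.1]
grip_width: 0.203
grip_force: 30.0
```

```bash
python3 look.py D10.pkl; python3 fit4.py D10.pkl
```

```text
11.85 F tool [-1.92  0.06  3.25] moved mm [-18.4  -2.1  32.6] [ 0.0003  0.0001 -0.0008]
head 253.0 134.0 27 27
0.024 [64.2 -0.2 24. ] diam -18.5
0.028 [64.  -0.2 28. ] diam -18.9
0.032 [63.9 -0.2 32. ] diam -19.3
0.036 [63.7 -0.2 36. ] diam -19.7
hole ext [[ 73.1 -10.3   6. ]
 [ 38.1   9.8   6. ]] [np.int32(237), np.int32(121), np.int32(32), np.int32(56)]
```

>>> {"api": "jog_arm", "payload": {"rows": "-0.2 0 0 0 0 0 1;-0.15 0 0 0 0 0 1;-0.07 0 0 0 0 0 1;0 0 0 0 0 0 1"}}

```text
time: 12.35
position: [0.6295, -0.2236, 0.0668]
tool_rot: [-3.006, -0.294, -0.665]
ft_force: [0.7, 0.3, -3.1]
grip_width: 0.204
grip_force: 30.0
```

>>> {"api": "jog_arm", "payload": {"rows": "-0.07 0 0 0 0 0 1;0 0 0 0 0 0 1"}}

```text
time: 12.6
position: [0.6289, -0.2237, 0.0666]
tool_rot: [-3.006, -0.295, -0.666]
ft_force: [-0.6, 0.2, -3.7]
grip_width: 0.203
grip_force: 30.0
```

```bash
python3 look.py D11.pkl; python3 fit4.py D11.pkl
```

```text
12.65 F tool [-0.67 -0.3   2.79] moved mm [-23.2  -2.1  32.5] [ 0.0002  0.0002 -0.0009]
head 253.0 129.5 27 20
0.024 [67.2 -0.2 24. ] diam -18.4
0.028 [67.1 -0.2 28. ] diam -18.8
0.032 [67.  -0.2 32. ] diam -19.2
0.036 [66.9 -0.2 36. ] diam -19.6
hole ext [[ 74.9 -10.3   6. ]
 [ 38.1   9.8   6. ]] [np.int32(237), np.int32(118), np.int32(32), np.int32(59)]
```

>>> {"api": "jog_arm", "payload": {"rows": "-0.06 0 0 0 0 0 1;0 0 0 0 0 0 1;0 0 0 0 0 0 1"}}

```text
time: 13.02
position: [0.6287, -0.2238, 0.0665]
tool_rot: [-3.006, -0.295, -0.666]
ft_force: [1.2, -0.1, -4.3]
grip_width: 0.203
grip_force: 30.0
```

>>> {"api": "jog_arm", "payload": {"rows": "-0.06 0 0 0 0 0 1;0 0 0 0 0 0 1;0 0 0 0 0 0 1"}}

```text
time: 13.4
position: [0.6286, -0.2238, 0.0666]
tool_rot: [-3.006, -0.295, -0.668]
ft_force: [4.8, 1.2, -3.6]
grip_width: 0.205
grip_force: 30.0
```

The screw has come to the slot's end with about 5 N up-slope. I lay the plate down, open gently and back off square to the board.

>>> {"api": "jog_arm", "payload": {"rows": "0 0 0.06 0 0 0 1;0 0 0 0 0 0 1", "force": 10}}

```text
time: 13.65
position: [0.6287, -0.2239, 0.0663]
tool_rot: [-3.006, -0.295, -0.668]
ft_force: [4.4, 1.2, -0.6]
grip_width: 0.203
grip_force: 10.0
```

>>> {"api": "jog_arm", "payload": {"rows": "0 0 0 0 0 0 0.4;0 0 0 0 0 0 0.2;0 0 0 0 0 0 0.1;0 0 0 0 0 0 0;0 0 0 0 0 0 0"}}

```text
time: 14.28
position: [0.628, -0.224, 0.0655]
tool_rot: [-3.006, -0.294, -0.665]
ft_force: [-0.4, 0.5, 0.1]
grip_width: 0.49
grip_force: 0.0
```

>>> {"api": "jog_arm", "payload": {"rows": "0 0 -0.5 0 0 0 0;0 0 -1.5 0 0 0 0;0 0 -3 0 0 0 0;0 0 -3 0 0 0 0;0 0 -3 0 0 0 0"}}

```text
time: 14.9
position: [0.5819, -0.2341, 0.1672]
tool_rot: [-3.006, -0.294, -0.667]
ft_force: [0.8, -0.1, 0.2]
grip_width: 0.5
grip_force: 0.0
```

```bash
python3 look.py D12.pkl; python3 - <<'E'
from h import *
import pickle
w=pickle.load(open("D12.pkl","rb"))["wrist"]["img"]
s=imaging.get_image("scene")["img"][115:205,50:170]
cv2.imwrite("pics/e.png",np.hstack([cv2.resize(w,(400,300)),cv2.resize(s,(400,300),interpolation=cv2.INTER_CUBIC)]))
E
```

```text
14.95 F tool [ 0.65  0.68 -2.31] moved mm [-22.2   0.6 -83. ] [-0.004   0.0064  0.0003]
```

View pics/e.png

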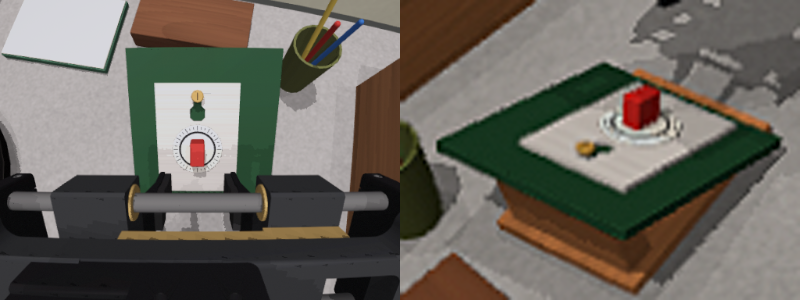

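The plate hangs flat and square. In the left view the screw head (197,96) sits at the slot's end, and the gripper is clear.

>>> {"api": "jog_arm", "payload": {"rows": "0 0 -2 0 0 0 0;0 0 0 0 0 0 0;0 0 0 0 0 0 0;0 0 0 0 0 0 0"}}

```text
time: 15.5
position: [0.5741, -0.235, 0.1822]
tool_rot: [-3.006, -0.295, -0.663]
ft_force: [-0.0, -0.5, -0.3]
grip_width: 0.497
grip_force: 0.0
```

```bash
python3 -c "
from bench import ticket
print(ticket.close_job())"
```

```text
the job is handed in; nothing more can be done
None
```

The plate hangs flat and square on the easel screw, pulled fully home and released, with the arm clear; I handed the job in at about 15.5 s, and no verdict came back.

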